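# Wedge the rocking drawer cabinet

## Task

The small two-drawer parts cabinet on the bench rocks because one of its feet is too short. With the fingertips, push the loose wooden wedge, thin end first, under that foot until it is snug and the cabinet no longer gives when you press down on its top above that foot, but do not jack the cabinet up off level; slide the wedge, never pick it up, leave the cabinet standing where it is and the other things alone. Finish while still pressing down firmly on the cabinet's top above the wedged foot.

Things in the scene. Friction and masses are not known exactly. Their poses are not given: they have to be found in the camera images.
- cabinet: (All sizes in mm.) grey parts cabinet, two red drawer fronts (fixed shut) on its +x side: 220 (x) by 200 (y), 97 tall over all, about 1.8 kg, loose, flat top. Four white feet 20 across, 22 high, centred 94 from its middle in x and 84 in y; only the one at (+x, -y) is too short. It rests level with that foot in the air. Origin: under its centre, at the level of the good soles
- foot_spot (a point): point at bench level under the middle of the short foot, fixed to the cabinet (16 in from its -y and +x side faces); axes as the cabinet's. 7 to 11 of air are left between bench and short foot, how much is not told
- press_spot (a point): point on the cabinet's flat top straight above the short foot; axes as the cabinet's. While the foot hangs free a press of 4 to 10 N here rocks the cabinet down by several mm; once wedged it gives less than 0.5 mm under 10 N
- wedge: plain pine wedge lying on the bench, sloping face up: 130 long (its x), 60 wide (its y), 24 high at the upright back (-x) falling straight to 3 at the thin end (+x), about 90 g. Slides at about 0.5 N; snug under the foot it resists with several N. Starts on the cabinet's -y side, thin end roughly towards it. Origin: on its underside, half-way along and across
- wedge_tip (a point): middle of the wedge's thin end, at the underside
- wedge_back (a point): middle of the wedge's thick back end, at the underside; the back face is upright, 60 wide and 24 high
- tumbler: steel drinking tumbler, 72 wide and 170 tall, standing; origin under its centre
- coupling_a: short white PVC pipe coupling standing on end, 42 across, 38 tall; origin under its centre
- coupling_b: a second white PVC coupling like coupling_a
- marker: white marker pen with a blue cap lying flat, 140 long (its x), 15 wide, 15 high; origin under its middle
- offcut: flat pine offcut, 120 (x) by 50 (y) by 18 high, not a wedge; origin under its centre
- washer: flat steel washer, 48 across, 5 thick; origin under its centre
Mind the look-alikes: they are no part of the job. What is shaped like the wedge but blue or red is not meant.

How it is judged (in metres and radians):
On the way, in this order (a step that is already met when the one before it is completed fails the run):
1. the wedge's thin end is under the short foot, lying flat (y of foot_spot in the frame of wedge between -0.024 and 0.024 m and x of foot_spot in the frame of wedge between -0.045 and 0.062 m), for 0.2 s.
2. a finger presses on the cabinet and the wedge carries the short foot, the cabinet staying level (all of step 1 and contact force between the fingers and cabinet above 3 N and contact force between wedge and cabinet above 2 N and angle between cabinet's own z axis and vertical below 0.012 rad), for 0.2 s.
At the end, for the whole second after the job is handed in: The fingers press on the cabinet with over 3 N and no longer touch the wedge, the wedge lies flat under the short foot (foot within 24 mm of the wedge's middle line) and carries over 2 N of the cabinet, the cabinet is within 0.012 rad (about 1.5 mm at the foot) of level, and both are still (all of step 2 and angle between wedge's own z axis and vertical below 0.05 rad and linear speed of each of cabinet, wedge below 0.01 m/s and contact force between the fingers and wedge below 0.5 N); the arm keeps its last pose, push and grip.
It fails at once if the wedge is lifted off the bench or tipped (height (world z) of wedge above 0.012 m or angle between wedge's own z axis and vertical above 0.25 rad).
It fails at once if the cabinet is shoved more than 30 mm, lifted or tipped over (distance of cabinet from where it was at the start of the episode above 0.03 m or height (world z) of cabinet above 0.02 m or angle between cabinet's own z axis and vertical above 0.2 rad).
It fails at once if a bystander is moved more than 30 mm (distance of any of tumbler, coupling_a, coupling_b, marker, offcut, washer from where it was at the start of the episode above 0.03 m).
It also fails if it takes over 58 s, if anything falls off the work surface, if the arm or the gripper's body presses on something with over 40 N, if the wrist force passes 120 N, or if a joint passes its speed limit or range.

## Robot

A 6-joint arm with a two-finger parallel gripper is mounted at the origin on the work surface. World frame = base frame: x ahead of the robot, y to its left, z up, the work surface at z = 0. Lengths are in mm, angles in degrees, forces in N, time in s.
With the tool pointing down it reaches from about 350 to 850 mm from the base axis. Payload 8.1 kg.
Tool frame: the origin (TCP) lies midway between the tips of the shut fingers; the grasp point (between the pads) lies 19 mm behind it; z points along the fingers, y is the direction in which the jaws open and shut (so a half turn about z gives the same grasp; the last joint's range is limited). The gripper opens to 85 mm and grips with 20 to 120 N. Pads are 22 mm wide; open, the fingers measure 114 mm over their backs; the gripper's body (76 mm by 85 mm) begins 54 mm behind the grasp point. The pads swing forward as they close: fully open they stand 13 mm farther back than shut.
Start: joints at [-71.986, 7.471, 85.268, -0, 87.261, -4.893], TCP at [233.56, -552.679, 193.892] pointing down, gripper open.
Joint ranges: [-169.43, 169.43], [-51.17, 129.36], [1.28, 143.12], [-76.62, 256.62], [0, 156.53], [-152.29, 152.29]. Speed limits (degrees/s): [136.94, 136.94, 159.86, 180, 180, 180].

## Interface

Orientations are given as [roll, pitch, yaw] about the fixed x, y, z axes, in that order (R = Rz(yaw) Ry(pitch) Rx(roll)).
In Python, from bench import telemetry, snapshot, camera_params, job gives the robot as it stands. The module is installed in compiled form; this text tells all that it offers.
- The arm moves only by the shell command python3 -m jog 'ROWS' [FORCE]. ROWS is JSON, a list that holds one entry, the list of rows, each a list of 7 numbers: the shift along the tool's x, y, z in units of 50 mm (1.0 is 50 mm), then the turn, a rotation vector about the tool's x, y, z in units of 2 pi rad (1.0 is 2 pi rad), then the opening, from 0 (shut) to 1 (fully open). In form: [[[dx, dy, dz, rx, ry, rz, claw], ...]]. A call has 1 to 12 rows; each row shifts and turns the commanded pose from where the row before left it, along the tool's axes as they then stand; what a row does not reach is not made up. A row lasts 1/8 s, in which the tool goes at most 62.5 mm and 10.7 degrees, less where a joint would pass 70% of its speed; a pose out of reach is approached as far as the arm can. A call with a number of a shift or a turn outside -1 to 1 is refused whole. A call with a gripper value outside its range is refused whole. The fingers move at their own pace and stop on an object; FORCE is the grip in N (left out, the last holds). Time passes only in rows, so rows that do not move let the fingers close. It gives the time, the measured TCP pose, the force and the opening at its end, in the units of the state.
- telemetry.sense(): the state, without advancing time (a new reading comes with each control period).
- snapshot(name): name is "side" or "top" or "wrist"; returns (picture, depth): 384x512x3 uint8, red, green, blue; 384x512 float32, mm along the optical axis (not along the pixel's ray), 0 where there is no reading.
- camera_params(name): a dict with "K" (3x3 intrinsics, pixels), "extrinsics" (4x4, takes a point from camera to world coordinates). Camera axes: x right, y down, z forward; pixel columns grow to the right and rows downward; lengths in mm; the calibration is good to about 2 mm. A picture is of the moment at which its call begins: read the wrist's pose just before it. camera_params takes no time and is no camera call; for the wrist camera it gives the pose at the moment of the call.
- job.hand_in(): hands the job in, once; it reports no verdict.
The state is a dict: "time": time; "joint_pos": joint angles; "qd": joint speeds; "joint_efforts": joint torques, N m; "tool_pos": TCP position; "tcp_rot": TCP orientation; "ft_force": force on the tool from outside, world axes, zero at the start; "wrist_torque": the same for the moment, N m; "finger_gap": finger opening in mm.
Only numpy, scipy, OpenCV 4.12 (cv2) and the standard library are available. Lean on these libraries where they do the work, as an engineer would, in place of code of your own. Each camera call takes 0.05 s, during which the arm holds its last target. There are 200 camera calls.

## Working session

There is one attempt and no reset: what is moved stays moved. The work goes in short steps, Python scripts to look and compute and a shell command to move; the robot and the scene stay as the last step left them, time stands still between calls to the robot, and variables do not carry over. Pictures are saved under pics/ and viewed, about 8 in all and at most 12, crops included, and the job is handed in when it is done.

```bash
mkdir -p pics; cat > h.py <<'E'
import numpy as np,cv2
from bench import telemetry,snapshot,camera_params,job
def grab(n,f=None):
    p,d=snapshot(n); c=camera_params(n)
    if f: cv2.imwrite('pics/'+f,p[:,:,::-1])
    return p,d,np.array(c['K']),np.array(c['extrinsics'])
def world(d,K,E):
    v,u=np.mgrid[:d.shape[0],:d.shape[1]]
    P=np.stack([(u-K[0,2])/K[0,0]*d,(v-K[1,2])/K[1,1]*d,d],-1)
    W=P@E[:3,:3].T+E[:3,3]; W[d<=0]=np.nan; return W
E
python3 - <<'E'
from h import *
print(telemetry.sense())
a=grab('top');b=grab('side')
np.savez('s.npz',tp=a[0],td=a[1],tK=a[2],tE=a[3],sp=b[0],sd=b[1],sK=b[2],sE=b[3])
print(a[3],b[3])
cv2.imwrite('pics/t1.png',cv2.resize(a[0][:,:,::-1],(768,576)))
cv2.imwrite('pics/s1.png',cv2.resize(b[0][:,:,::-1],(768,576)))
E
```

```text
{'time': 0.0, 'joint_pos': array([-7.19857725e+01,  7.51560650e+00,  8.53283206e+01,  1.28730763e-03,
        8.72626634e+01, -4.89564682e+00]), 'qd': array([ 0.04897644, -0.05488313,  0.02455588,  0.04300463,  0.15818819,
        0.0448615 ]), 'joint_efforts': array([ 1.77470189e-03, -5.69396138e+01, -5.00557137e+01,  1.39389249e-04,
        1.44031411e-02,  1.13818493e-05]), 'tool_pos': array([ 233.38187317, -552.07977883,  192.84850043]), 'tcp_rot': array([-1.79893908e+02, -1.03775943e-02,  2.29098021e+01]), 'ft_force': array([-0.86652737,  0.11421213,  0.12981485]), 'wrist_torque': array([ 0.02105524, -0.02468586,  0.05529691]), 'finger_gap': 85.60549183011985}
[[ 8.19055661e-03 -9.83997407e-01  1.77994434e-01  3.47050671e+02]
 [-9.99929931e-01 -6.53807070e-03  9.86850011e-03 -9.70652534e+01]
 [-8.54683832e-03 -1.78062791e-01 -9.83982009e-01  1.32631301e+03]
 [ 0.00000000e+00  0.00000000e+00  0.00000000e+00  1.00000000e+00]] [[-9.99823032e-01 -8.46307207e-03  1.68012502e-02  5.34103192e+02]
 [-1.81785632e-02  6.64504145e-01 -7.47063438e-01  6.97847853e+02]
 [-4.84204866e-03 -7.47236654e-01 -6.64540395e-01  7.81220643e+02]
 [ 0.00000000e+00  0.00000000e+00  0.00000000e+00  1.00000000e+00]]
```

View pics/t1.png

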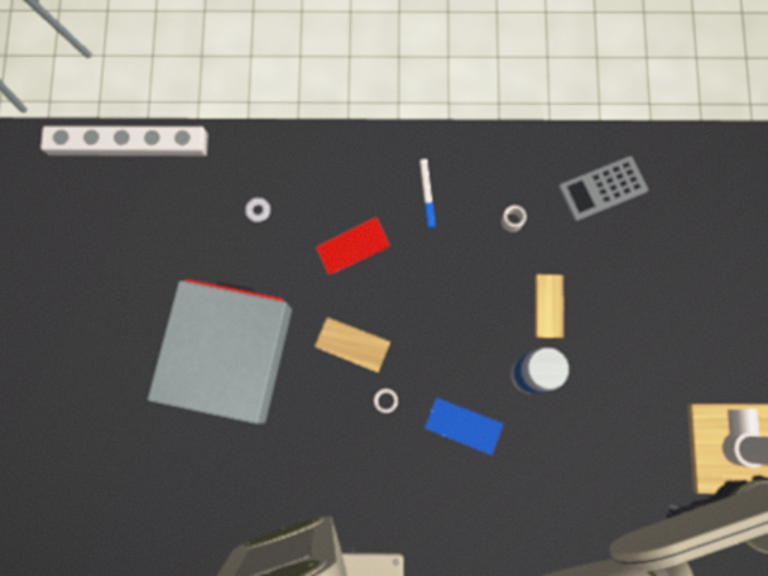

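View pics/s1.png

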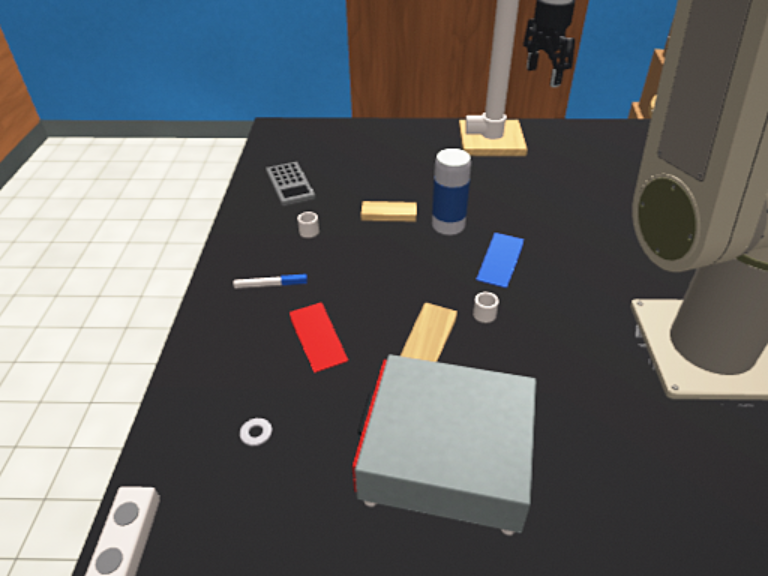

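Top view (768-wide): the cabinet's top is at (220,350), its red drawer side is up (+x), and the short foot is near corner (285,305).
Wedge candidates:
- bare pine piece at (352,345): the wedge
- pine offcut at (550,306), narrower
- red wedge at (353,245) and blue wedge at (464,426): excluded by colour

I'll measure the candidates by depth and check the choice in a crop.

```bash
python3 - <<'E'
from h import *
s=np.load('s.npz');p=s['tp'];W=world(s['td'],s['tK'],s['tE'])
hsv=cv2.cvtColor(p,cv2.COLOR_RGB2HSV)
bg=W[100:250,:,2];print('bench z',np.nanmedian(bg))
pine=cv2.inRange(hsv,(10,60,90),(30,255,255))
n,l,st,c=cv2.connectedComponentsWithStats(pine)
for i in range(1,n):
    if st[i,4]<150: continue
    m=l==i;q=W[m];q=q[~np.isnan(q[:,0])]
    r=cv2.minAreaRect(q[:,:2].astype(np.float32))
    A=np.c_[q[:,:2]-q[:,:2].mean(0),np.ones(len(q))];k=np.linalg.lstsq(A,q[:,2],rcond=None)[0]
    print('pine',c[i]*1.5,st[i,4],r,'z',np.percentile(q[:,2],[2,50,98]).round(1),'grad',k.round(3),'box',cv2.boxPoints(r).round(1).tolist())
m=(W[:,:,2]>88)&(W[:,:,2]<106)&(np.arange(512)[None]<215)&(np.arange(384)[:,None]<300)
m=cv2.morphologyEx(m.astype(np.uint8),cv2.MORPH_OPEN,np.ones((3,3)))>0
q=W[m];r=cv2.minAreaRect(q[:,:2].astype(np.float32));print('cab',r,np.median(q[:,2]),cv2.boxPoints(r).round(1).tolist())
# coupling & others heights
for nm,(u,v) in dict(cpl=(386,401),cpl2=(514,217),washer=(258,210)).items():
    u=int(u/1.5);v=int(v/1.5);w=W[v-12:v+13,u-12:u+13].reshape(-1,3);w=w[w[:,2]>(3 if nm=='washer' else 25)];print(nm,w[:,:2].min(0),w[:,:2].max(0),len(w))
cv2.imwrite('pics/c1.png',cv2.resize(p[170:300,90:270,::-1],(720,520),interpolation=cv2.INTER_CUBIC))
E
```

```text
bench z -0.3021605490714592
pine [548.9506463  305.33548766] 851 ((565.4906005859375, -387.17578125), (58.74718475341797, 129.22686767578125), 88.24406433105469) z [-3.1 16.2 22.1] grad [-0.022 -0.034 14.815] box [[500.0, -414.6000061035156], [629.2000122070312, -418.5], [631.0, -359.79998779296875], [501.79998779296875, -355.79998779296875]]
pine [352.12669683 344.11221719] 1105 ((487.4864196777344, -8.423484802246094), (137.0443572998047, 67.72264099121094), 68.4283676147461) z [-3.8 11.5 24.1] grad [-0.059 -0.126 11.187] box [[430.79998779296875, -59.70000076293945], [493.79998779296875, -84.5999984741211], [544.2000122070312, 42.79999923706055], [481.20001220703125, 67.69999694824219]]
pine [718.72741194 445.55359877] 1959 ((298.1001892089844, -654.7369384765625), (163.49984741210938, 267.164794921875), 0.442301869392395) z [-1.6 18.3 68.5] grad [-0.037  0.251 22.304] box [[215.3000030517578, -521.7999877929688], [217.39999389648438, -788.9000244140625], [380.8999938964844, -787.7000122070312], [378.79998779296875, -520.5]]
cab ((466.0030212402344, 223.15512084960938), (202.68606567382812, 224.9397735595703), 78.6596908569336) 96.70045383823492 [[335.79998779296875, 145.89999389648438], [556.2999877929688, 101.69999694824219], [596.2000122070312, 300.3999938964844], [375.70001220703125, 344.6000061035156]]
cpl [360.66757057 -93.94570916] [398.89257093 -55.3246519 ] 74
cpl2 [ 710.97461114 -339.67529281] [ 751.11671588 -298.54718586] 85
washer [713.8062034  145.35260457] [787.72351727 217.68603602] 144
```

View pics/c1.png

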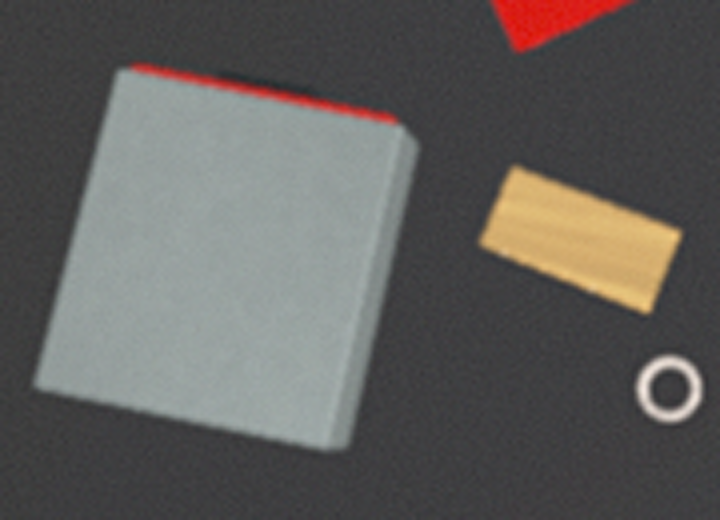

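The crop confirms plain pine with a thin end toward the cabinet: wedge about (487,-8), yaw 68°. It points almost straight at the short foot at about (542,122). Next I'll move above its back.

```bash
python3 -m jog '[[[0.758,-0.668,0,0,0,0,0.29],[0.758,-0.668,0,0,0,0,0.29],[0.758,-0.668,0,0,0,0,0.29],[0.758,-0.668,0,0,0,0,0.29],[0.758,-0.668,0,0,0,0,0.29],[0.758,-0.668,0,0,0,0,0.29],[0.758,-0.668,0,0,0,0,0.29],[0.758,-0.668,0,0,0,0,0.29],[0.758,-0.668,0,0,0,0,0.29],[0.758,-0.668,0,0,0,0,0.29]]]'
python3 -m jog '[[[0,0,0,0,0,-0.0253,0.29],[0,0,0,0,0,-0.0253,0.29],[0,0,0,0,0,-0.0253,0.29],[0,0,0,0,0,-0.0253,0.29],[0,0,0,0,0,-0.0253,0.29],[0,0,0,0,0,0,0.29],[0,0,0,0,0,0,0.29]]]'
python3 - <<'E'
from h import *
s=telemetry.sense();print(s['tool_pos'],s['tcp_rot'],s['ft_force'],s['finger_gap'])
p,d,K,E=grab('wrist','w1.png');print(E.round(3));np.savez('w1.npz',p=p,d=d,K=K,E=E)
E
```

```text
time: 1.35
tool_pos: [452.9, -95.8, 193.6]
tcp_rot: [-180.0, 0.0, 22.9]
ft_force: [0.5, -1.1, 1.4]
finger_gap: 25.2
time: 2.22
tool_pos: [452.5, -97.5, 193.7]
tcp_rot: [-180.0, 0.0, 68.2]
ft_force: [0.7, 0.5, -0.8]
finger_gap: 25.0
[452.5115017  -97.45910291 193.657474  ] [-1.79975730e+02  1.83244630e-03  6.82420539e+01] [ 0.68542225  0.47874937 -0.75422441] 25.002251738531456
[[ 9.29000e-01 -3.54000e-01 -1.09000e-01  4.79456e+02]
 [-3.70000e-01 -8.88000e-01 -2.72000e-01 -2.84240e+01]
 [-1.00000e-03  2.93000e-01 -9.56000e-01  3.73731e+02]
 [ 0.00000e+00  0.00000e+00  0.00000e+00  1.00000e+00]]
```

View pics/w1.png

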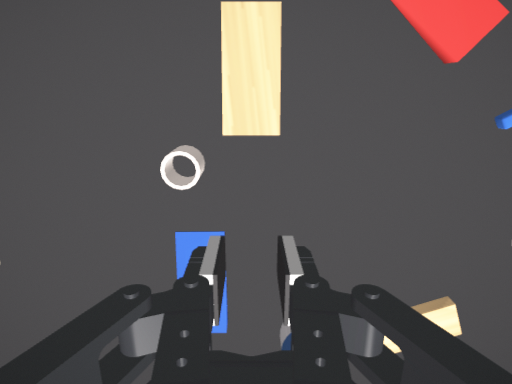

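Wrist view: the wedge is at (251,68) with its back edge at v=135 and thin end at v=2. It lines up well with the tool, and the coupling at (183,167) is clear. I'll refine the wedge's pose by ray casting.

```bash
cat >> h.py <<'E'
def ray(u,v,K,E,z):
    r=E[:3,:3]@np.linalg.inv(K)@np.array([u,v,1.]); return E[:3,3]+r*(z-E[2,3])/r[2]
def pine(p):
    h=cv2.cvtColor(p,cv2.COLOR_RGB2HSV); return cv2.morphologyEx(cv2.inRange(h,(8,50,80),(32,255,255)),cv2.MORPH_OPEN,np.ones((3,3)))
E
python3 - <<'E'
from h import *
w=np.load('w1.npz');m=pine(w['p']);m[:,:200]=0;m[200:]=0;m[:,300:]=0
c=max(cv2.findContours(m,0,1)[0],key=cv2.contourArea)
b=cv2.boxPoints(cv2.minAreaRect(c));b=b[np.argsort(b[:,1])];print(b.round(1))
F=[ray(*q,w['K'],w['E'],3)[:2] for q in b[:2]];B=[ray(*q,w['K'],w['E'],24)[:2] for q in b[2:]]
print(np.array(F).round(1),np.array(B).round(1))
f=np.mean(F,0);k=np.mean(B,0);print('tip',f,'back',k,'len',np.linalg.norm(f-k),'yaw',np.degrees(np.arctan2(*(f-k)[::-1])))
foot=np.array([541.7,122.2]);d=(f-k)/np.linalg.norm(f-k);r=foot-(f+k)/2
print('foot in wedge',r@d,d[0]*r[1]-d[1]*r[0])
a=np.radians(68.24);t=telemetry.sense()['tool_pos'][:2]-k;print('tcp from back, tool x,y',t@[np.cos(a),np.sin(a)],t@[np.sin(a),-np.cos(a)])
E
```

```text
[[221.   1.]
 [281.   1.]
 [281. 135.]
 [221. 135.]]
[[482.6  61.1]
 [538.2  38.9]] [[491.5 -82.7]
 [432.9 -59.3]]
tip [510.37946772  49.99394917] back [462.2057955  -71.00456269] len 130.2357192450875 yaw 68.29079623025885
foot in wedge 143.78790354499122 -2.3903363361964054
tcp from back, tool x,y -28.16277060475132 0.858692581771562
```

```bash
python3 -m jog '[[[0,0,0.93,0,0,0,0.29],[0,0,0.93,0,0,0,0.29],[0,0,0.93,0,0,0,0.29],[0,0,0.6,0,0,0,0.29],[0,0,0.33,0,0,0,0.29],[0,0,0,0,0,0,0.29]]]'
python3 -m jog '[[[0.1,0,0,0,0,0,0.29],[0.1,0,0,0,0,0,0.29],[0.1,0,0,0,0,0,0.29],[0.1,0,0,0,0,0,0.29],[0.1,0,0,0,0,0,0.29],[0.1,0,0,0,0,0,0.29],[0.1,0,0,0,0,0,0.29],[0.1,0,0,0,0,0,0.29],[0.1,0,0,0,0,0,0.29],[0.1,0,0,0,0,0,0.29],[0.1,0,0,0,0,0,0.29],[0,0,0,0,0,0,0.29]]]'
python3 - <<'E'
from h import *
p,d,K,E=grab('wrist','w2.png');np.savez('w2.npz',p=p,d=d,K=K,E=E);s=telemetry.sense();print(s['tool_pos'],s['ft_force'])
E
```

```text
time: 3.02
tool_pos: [451.9, -97.2, 7.1]
tcp_rot: [-179.9, 0.0, 68.4]
ft_force: [0.3, -0.5, 0.4]
finger_gap: 25.0
time: 4.53
tool_pos: [473.0, -46.0, 7.9]
tcp_rot: [-180.0, -0.0, 68.5]
ft_force: [0.4, 0.7, 0.6]
finger_gap: 24.8
[472.8994066  -46.21405156   7.86985986] [0.24199967 0.26311659 0.07979685]
```

View pics/w2.png

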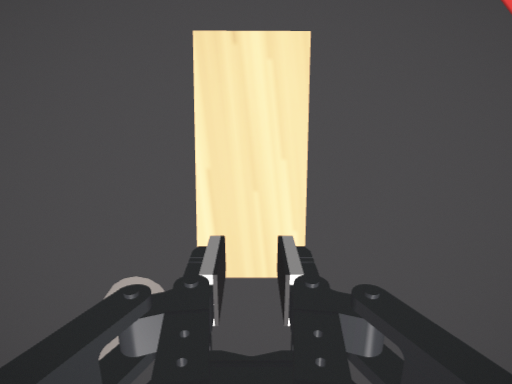

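The wedge sits centred against both fingers, with its thin end at v=31 and back edge at v≈277. Next I'll measure what's left to push.

```bash
cat > mw.py <<'E'
from h import *
import sys
w=np.load(sys.argv[1]);m=pine(w['p']);c=max(cv2.findContours(m,0,1)[0],key=cv2.contourArea).reshape(-1,2)
v0=c[:,1].min();t=c[c[:,1]<v0+4]
L=ray(t[:,0].min(),v0,w['K'],w['E'],3);R=ray(t[:,0].max()+1,v0,w['K'],w['E'],3)
tip=((L+R)/2)[:2];x=(R-L)[:2];yaw=np.degrees(np.arctan2(x[0],-x[1]));s=telemetry.sense();yaw=np.degrees(np.arctan2(x[0]*1.0,-x[1]))
th=np.arctan2(x[1],x[0])+np.pi/2
d=np.array([np.cos(th),np.sin(th)]);r=np.array([541.7,122.2])-(tip-65*d)
print('tip',tip,'yaw',np.degrees(th),'foot in wedge',r@d,d[0]*r[1]-d[1]*r[0],'tcp-back',(s['tool_pos'][:2]-(tip-130*d))@d)
E
python3 mw.py w2.npz
```

```text
tip [510.27207939  49.77623855] yaw 68.46560289325673 foot in wedge 143.90431676511255 -2.650322888669784 tcp-back 26.992081024727653
```

```bash
python3 - <<'E'
from h import *
w=np.load('w2.npz');K,E=w['K'],w['E'];print(E.round(2),K)
t=ray(251,31,K,E,3);b=ray(251,277,K,E,24);b0=ray(251,277,K,E,0)
print(t,b,b0,np.linalg.norm((t-b)[:2]));W=world(w['d'],K,E)
for v in (20,33,100,200,270,274,278,282,290,320): print(v,W[v,251].round(1))
for v in (250,280,310): print(v,W[v,212].round(1),W[v,292].round(1),W[v,205].round(1))
E
```

```text
[[ 9.3000e-01 -3.5000e-01 -1.1000e-01  4.9953e+02]
 [-3.7000e-01 -8.9000e-01 -2.7000e-01  2.2960e+01]
 [-0.0000e+00  2.9000e-01 -9.6000e-01  1.8787e+02]
 [ 0.0000e+00  0.0000e+00  0.0000e+00  1.0000e+00]] [[330.43877172   0.         250.9125641 ]
 [  0.         330.43877172 190.64936164]
 [  0.           0.           1.        ]]
[509.86853396  49.43672973   3.        ] [462.33201888 -71.12810861  24.        ] [456.88444141 -84.90796162   0.        ] 129.5978414594552
20 [511.9  54.5   0.6]
33 [509.5  48.6   2.7]
100 [497.5  18.    8.1]
200 [478.1 -31.1  15.8]
270 [463.7 -67.6  22.8]
274 [463.1 -69.2  24.2]
278 [456.6 -85.6  -0. ]
282 [ 4.555e+02 -8.840e+01 -2.000e-01]
290 [453.2 -94.3  -0.6]
320 [ 444.6 -116.    -0.5]
250 [461.  -30.4  64. ] [492.  -42.1  64.8] [458.3 -29.4  63.9]
280 [461.9 -33.6  82.3] [489.  -44.4  82.2] [461.8 -29.5  88.4]
310 [458.6 -42.5  86.8] [487.  -44.4  98.2] [466.9 -25.6 111.8]
```

The wedge did not move, so the fingertips must be passing above it, with the tips higher than the TCP reading suggests. I'll check with depth from the wrist and side cameras.

```bash
python3 - <<'E'
from h import *
w=np.load('w2.npz');W=world(w['d'],w['K'],w['E'])
for v in (232,235,237,239,242,246): print(v,[W[v,u].round(0).tolist() for u in (212,218,223,282,288)])
p,d,K,E=grab('side');V=world(d,K,E)
t=telemetry.sense()['tool_pos']
q=E[:3,:3].T@(t-E[:3,3]);uv=(K@q)[:2]/q[2];print('tcp px',uv,'depth',q[2])
u,v=uv.astype(int);x0=max(0,u-70);y0=max(0,v-80)
cr=p[y0:y0+120,x0:x0+140,::-1].copy();cr=cv2.resize(cr,None,fx=5,fy=5,interpolation=cv2.INTER_CUBIC)
cv2.circle(cr,(int((uv[0]-x0)*5),int((uv[1]-y0)*5)),6,(0,255,255),1);cv2.imwrite('pics/s2.png',cr);np.savez('s2.npz',p=p,d=d,K=K,E=E)
E
```

```text
232 [[451.0, -40.0, 19.0], [455.0, -41.0, 19.0], [457.0, -42.0, 19.0], [488.0, -54.0, 19.0], [491.0, -55.0, 19.0]]
235 [[459.0, -30.0, 48.0], [462.0, -31.0, 48.0], [464.0, -32.0, 49.0], [489.0, -42.0, 49.0], [492.0, -43.0, 49.0]]
237 [[460.0, -30.0, 51.0], [462.0, -31.0, 52.0], [464.0, -31.0, 52.0], [489.0, -42.0, 51.0], [492.0, -43.0, 50.0]]
239 [[460.0, -30.0, 54.0], [463.0, -31.0, 54.0], [464.0, -32.0, 52.0], [489.0, -41.0, 54.0], [491.0, -43.0, 53.0]]
242 [[460.0, -30.0, 56.0], [462.0, -31.0, 56.0], [463.0, -34.0, 52.0], [489.0, -41.0, 57.0], [491.0, -43.0, 56.0]]
246 [[461.0, -30.0, 61.0], [463.0, -31.0, 61.0], [463.0, -35.0, 53.0], [488.0, -41.0, 61.0], [491.0, -43.0, 59.0]]
tcp px [289.1999851  214.96748356] depth 1068.859999748045
```

View pics/s2.png

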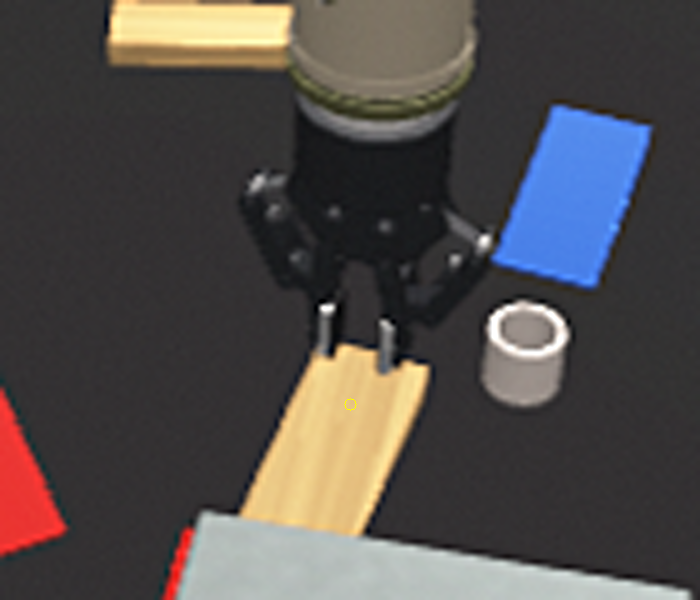

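Side view: the fingertips hover above the wedge's back at (327,355) and (387,372) in the crop. The yellow TCP mark lies well past them. So at this opening the real tips are about 35–40 mm behind the reported TCP. I'll back off, shut the fingers and measure the tips, then open again.

```bash
cat > tip.py <<'E'
from h import *
s=telemetry.sense();p,d,K,E=grab('wrist');W=world(d,K,E);t=s['tool_pos'];a=np.radians(s['tcp_rot'][2])
D=W-t;X=D[...,0]*np.cos(a)+D[...,1]*np.sin(a);Y=D[...,0]*np.sin(a)-D[...,1]*np.cos(a);Z=W[...,2]
m=(abs(X)<16)&(abs(Y)<45)&(Z>4 )&(p.max(2)<1000)
z0=t[2]
v,u=np.nonzero(m&(Z>z0-2))
print('gap',s['finger_gap'],'tcp',t,'F',s['ft_force'])
for r in range(200,262,4):
    k=m[r]&(Z[r]>z0+4) 
    if k.any(): print(r,'u',np.nonzero(k)[0][[0,-1]],'z-tcp',(np.nanmin(Z[r][k])-z0).round(1),np.nanmedian(Z[r][k]-z0).round(1),'X',np.nanmedian(X[r][k]).round(1),'Y',Y[r][k].min().round(1),Y[r][k].max().round(1))
np.savez('tip.npz',p=p,d=d,K=K,E=E);cv2.imwrite('pics/tip.png',p[:,:,::-1])
E
python3 -m jog '[[[-0.3,0,0,0,0,0,0],[-0.3,0,0,0,0,0,0],[-0.3,0,0,0,0,0,0],[-0.3,0,0,0,0,0,0],[0,0,0,0,0,0,0],[0,0,0,0,0,0,0]]]'; python3 tip.py
```

```text
time: 5.38
tool_pos: [450.9, -102.2, 7.9]
tcp_rot: [180.0, -0.0, 68.4]
ft_force: [0.6, -0.1, -0.5]
finger_gap: 0.1
gap 0.11993377887609681 tcp [ 450.87946696 -102.20400487    7.93774113] F [ 0.59764648 -0.10627158 -0.49003707]
236 u [236 265] z-tcp 41.5 42.6 X 10.6 Y -7.6 5.7
240 u [236 265] z-tcp 45.4 46.9 X 10.7 Y -7.3 5.5
244 u [236 265] z-tcp 49.3 50.7 X 10.7 Y -7.2 5.3
248 u [223 278] z-tcp 45.3 53.6 X 10.2 Y -13.3 11.3
252 u [220 281] z-tcp 49.4 56.8 X 10.0 Y -14.2 12.3
256 u [219 282] z-tcp 52.6 60.3 X 10.0 Y -14.4 12.4
260 u [218 283] z-tcp 56.0 63.6 X 10.1 Y -14.4 12.5
```

View pics/tip.png

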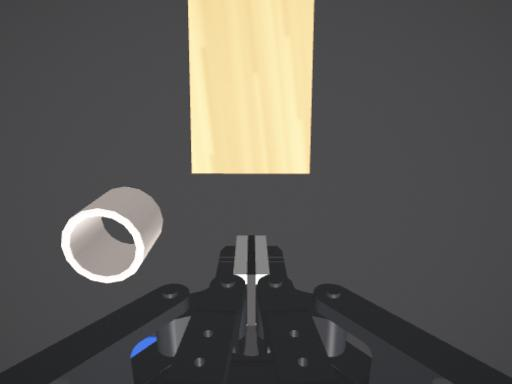

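Shut or open, the tips sit about 40 mm short of the reported TCP, so at z≈48 now. I'll reopen and step down gently, watching the force.

```bash
python3 -m jog '[[[0,0,0.15,0,0,0,0.29],[0,0,0.15,0,0,0,0.29],[0,0,0.15,0,0,0,0.29],[0,0,0.05,0,0,0,0.29],[0,0,0,0,0,0,0.29],[0,0,0,0,0,0,0.29]]]'
python3 tip.py
```

```text
time: 6.18
tool_pos: [451.1, -102.2, -16.9]
tcp_rot: [180.0, -0.0, 68.4]
ft_force: [0.4, -0.1, 0.2]
finger_gap: 24.6
gap 24.559239394330238 tcp [ 451.08386411 -102.23418342  -16.86154659] F [ 0.36817584 -0.13850855  0.20359647]
236 u [209 292] z-tcp 41.7 42.5 X 10.4 Y -19.6 18.0
240 u [208 293] z-tcp 39.4 46.7 X 10.4 Y -19.8 18.0
244 u [207 294] z-tcp 39.5 50.8 X 10.5 Y -19.6 17.9
248 u [195 306] z-tcp 38.9 53.5 X 9.9 Y -25.7 23.8
252 u [191 310] z-tcp 40.1 53.4 X 8.0 Y -26.9 25.0
256 u [190 311] z-tcp 39.4 55.6 X 7.3 Y -26.7 24.7
260 u [188 313] z-tcp 41.5 60.3 X 8.0 Y -26.7 25.1
```

```bash
python3 -m jog '[[[0,0,0.1,0,0,0,0.29],[0,0,0.1,0,0,0,0.29],[0,0,0.04,0,0,0,0.29],[0,0,0,0,0,0,0.29],[0.15,0,0,0,0,0,0.29],[0.15,0,0,0,0,0,0.29],[0.1,0,0,0,0,0,0.29],[0.1,0,0,0,0,0,0.29],[0.1,0,0,0,0,0,0.29],[0.1,0,0,0,0,0,0.29],[0.1,0,0,0,0,0,0.29],[0,0,0,0,0,0,0.29]]]'
python3 - <<'E'
from h import *
p,d,K,E=grab('wrist','w3.png');np.savez('w3.npz',p=p,d=d,K=K,E=E);s=telemetry.sense();print(s['tool_pos'],s['ft_force'])
E
python3 mw.py w3.npz
```

```text
time: 7.72
tool_pos: [465.6, -64.5, -29.2]
tcp_rot: [-180.0, -0.0, 68.5]
ft_force: [0.4, -0.2, 0.2]
finger_gap: 24.9
[465.50381794 -64.65571294 -29.18797965] [ 0.17949328  0.84857178 -0.7959988 ]
tip [504.50689184  36.10083176] yaw 68.45648754140511 foot in wedge 158.74178748593653 -2.9784804686414077 tcp-back 21.96018216266772
```

View pics/w3.png

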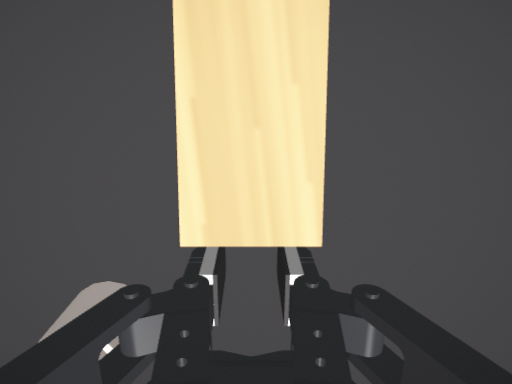

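```bash
python3 - <<'E'
from h import *
w=np.load('w3.npz');m=pine(w['p']);print(np.nonzero(m.any(1))[0][[0,-1]]);W=world(w['d'],w['K'],w['E'])
for v in range(200,270,6): print(v,W[v,251].round(1))
E
```

```text
[  0 247]
200 [475.9 -36.5  20.5]
206 [475.  -38.8  20.8]
212 [473.9 -41.4  20.4]
218 [nan nan nan]
224 [472.3 -45.5  22.9]
230 [471.4 -47.8  23.4]
236 [470.4 -50.4  23.3]
242 [469.6 -52.5  24.4]
248 [464.2 -66.1   1. ]
254 [ 4.627e+02 -6.980e+01 -2.000e-01]
260 [461.7 -72.5   0.7]
266 [ 4.602e+02 -7.630e+01 -4.000e-01]
```

The fingers now push the wedge's back, with its edge at v=247 and about 18 mm travelled. About 64 mm remain to step 1, so I'll continue.

```bash
python3 -m jog '[[[0.1,0,0,0,0,0,0.29],[0.1,0,0,0,0,0,0.29],[0.1,0,0,0,0,0,0.29],[0.1,0,0,0,0,0,0.29],[0.1,0,0,0,0,0,0.29],[0.1,0,0,0,0,0,0.29],[0.1,0,0,0,0,0,0.29],[0.1,0,0,0,0,0,0.29],[0.1,0,0,0,0,0,0.29],[0.1,0,0,0,0,0,0.29],[0.1,0,0,0,0,0,0.29],[0,0,0,0,0,0,0.29]]]'
python3 -m jog '[[[0.06,0,0,0,0,0,0.29],[0.06,0,0,0,0,0,0.29],[0.06,0,0,0,0,0,0.29],[0.04,0,0,0,0,0,0.29],[0,0,0,0,0,0,0.29],[0,0,0,0,0,0,0.29],[0,0,0,0,0,0,0.29]]]'
cat > cab.py <<'E'
from h import *
s=telemetry.sense();p,d,K,E=grab('side');W=world(d,K,E)
import os
m=(W[...,2]>85)&(W[...,2]<115)&(W[...,1]>90)&(W[...,1]<350)&(W[...,0]>330)&(W[...,0]<610)
h=cv2.cvtColor(p,cv2.COLOR_RGB2HSV);m&=(h[...,1]<70)&(h[...,2]>90)
m=cv2.erode(m.astype(np.uint8),np.ones((5,5)))>0
q=W[m];k,*_=np.linalg.lstsq(np.c_[q[:,:2]-[466,223],np.ones(len(q))],q[:,2],rcond=None)
r=cv2.minAreaRect(q[:,:2].astype(np.float32))
print('top plane: grad mrad',(k[:2]*1000).round(2),'z0',k[2].round(2),'n',len(q),'rect',np.round(r[0],1),np.round(r[1],1),round(r[2],2))
f=(np.array([541.7,122.2])-s['tool_pos'][:2])@[np.cos(np.radians(68.45)),np.sin(np.radians(68.45))]-76
print('tcp',s['tool_pos'].round(1),'F',s['ft_force'].round(2),'foot x in wedge if touching',f.round(1))
E
python3 cab.py
```

```text
time: 9.28
tool_pos: [485.9, -13.4, -29.1]
tcp_rot: [180.0, -0.0, 68.5]
ft_force: [-0.2, -0.8, 0.1]
finger_gap: 24.9
time: 10.15
tool_pos: [489.8, -3.6, -29.1]
tcp_rot: [180.0, -0.0, 68.4]
ft_force: [-0.8, -0.4, 0.7]
finger_gap: 24.5
top plane: grad mrad [-0.7  -0.97] z0 97.5 n 7368 rect [463.6 224.8] [188.8 208.4] 78.85
tcp [489.8  -3.6 -29.1] F [-0.76 -0.44  0.67] foot x in wedge if touching 60.1
```

```bash
python3 -m jog '[[[0.03,0,0,0,0,0,0.29],[0.03,0,0,0,0,0,0.29],[0.03,0,0,0,0,0,0.29],[0.03,0,0,0,0,0,0.29],[0,0,0,0,0,0,0.29]]]'
python3 -m jog '[[[0.03,0,0,0,0,0,0.29],[0.03,0,0,0,0,0,0.29],[0.02,0,0,0,0,0,0.29],[0,0,0,0,0,0,0.29]]]'
python3 -m jog '[[[0.03,0,0,0,0,0,0.29],[0.03,0,0,0,0,0,0.29],[0.02,0,0,0,0,0,0.29],[0,0,0,0,0,0,0.29]]]'; python3 cab.py
```

```text
time: 10.82
tool_pos: [492.1, 2.2, -29.1]
tcp_rot: [180.0, -0.0, 68.5]
ft_force: [0.7, -0.2, -0.5]
finger_gap: 24.7
time: 11.32
tool_pos: [493.5, 5.9, -29.1]
tcp_rot: [-180.0, -0.0, 68.5]
ft_force: [0.3, 0.3, -0.2]
finger_gap: 24.8
time: 11.82
tool_pos: [494.9, 9.5, -29.1]
tcp_rot: [180.0, 0.0, 68.5]
ft_force: [-1.0, -0.2, -0.3]
finger_gap: 24.8
top plane: grad mrad [-0.18 -0.74] z0 97.5 n 7313 rect [463.5 224.8] [189.  208.1] 78.74
tcp [494.9   9.5 -29.1] F [-1.03 -0.24 -0.26] foot x in wedge if touching 46.0
```

```bash
python3 -m jog '[[[0.03,0,0,0,0,0,0.29],[0.03,0,0,0,0,0,0.29],[0,0,0,0,0,0,0.29]]]'
python3 -m jog '[[[0.03,0,0,0,0,0,0.29],[0.03,0,0,0,0,0,0.29],[0,0,0,0,0,0,0.29]]]'
python3 -m jog '[[[0.03,0,0,0,0,0,0.29],[0.03,0,0,0,0,0,0.29],[0,0,0,0,0,0,0.29]]]'; python3 cab.py
```

```text
time: 12.25
tool_pos: [495.6, 11.2, -29.1]
tcp_rot: [-180.0, 0.1, 68.4]
ft_force: [-3.9, -6.9, 2.9]
finger_gap: 24.7
time: 12.62
tool_pos: [496.9, 13.9, -29.1]
tcp_rot: [180.0, 0.1, 68.4]
ft_force: [-1.5, -8.3, 1.4]
finger_gap: 25.0
time: 13.0
tool_pos: [498.1, 16.7, -29.1]
tcp_rot: [180.0, 0.1, 68.4]
ft_force: [-1.8, -7.1, 1.6]
finger_gap: 24.8
top plane: grad mrad [-0.32 -0.88] z0 97.54 n 7344 rect [464.2 228.2] [189.9 208.7] 79.9
tcp [498.1  16.7 -29.1] F [-1.81 -7.06  1.65] foot x in wedge if touching 38.1
```

Contact came at about 45 mm. The push force then plateaued at about 7 N while the cabinet slid roughly 3 mm and stayed level, so the wedge is snug. Next I'll back off, rise, shut the fingers and re-measure.

```bash
python3 -m jog '[[[-0.2,0,0,0,0,0,0.29],[-0.4,0,0,0,0,0,0.29],[0,0,-0.6,0,0,0,0.29],[0,0,-0.9,0,0,0,0],[0,0,-0.9,0,0,0,0],[0,0,-0.9,0,0,0,0],[0,0,0,0,0,0,0],[0,0,0,0,0,0,0]]]'
python3 cab.py; python3 - <<'E'
from h import *
p,d,K,E=grab('wrist','w4.png');np.savez('w4.npz',p=p,d=d,K=K,E=E)
p,d,K,E=grab('top');W=world(d,K,E)
m=(W[:,:,2]>88)&(W[:,:,2]<106)&(W[...,1]>80)&(np.arange(384)[:,None]<300)
m=cv2.morphologyEx(m.astype(np.uint8),cv2.MORPH_OPEN,np.ones((3,3)))>0
q=W[m];r=cv2.minAreaRect(q[:,:2].astype(np.float32));print('cab',r);b=cv2.boxPoints(r);print(b.round(1).tolist())
t=telemetry.sense()['tool_pos'][:2];a=np.radians(68.45)
cx=b[np.argmax(b[:,0]-b[:,1])];g=cx+16*np.array([-.98,.196])*1+16*np.array([.196,.98]);print('press',g)
e=g-t;print('tool shift',e@[np.cos(a),np.sin(a)]/50,e@[np.sin(a),-np.cos(a)]/50)
E
```

```text
time: 14.05
tool_pos: [487.0, -10.1, 135.5]
tcp_rot: [-180.0, -0.0, 68.4]
ft_force: [-0.2, 0.2, -0.7]
finger_gap: -0.1
top plane: grad mrad [ 0.04 -0.64] z0 97.54 n 7473 rect [464.2 228.3] [190.1 208.5] 79.94
tcp [487.  -10.1 135.5] F [-0.17  0.2  -0.66] foot x in wedge if touching 67.1
cab ((470.6021728515625, 248.35272216796875), (155.75381469726562, 224.9147491455078), 79.92544555664062)
[[346.29998779296875, 191.3000030517578], [567.7000122070312, 152.0], [594.9000244140625, 305.3999938964844], [373.5, 344.70001220703125]]
press [555.15857568 170.82048608]
tool shift 3.8705018284910317 -0.04137953641721765
```

View pics/w4.png

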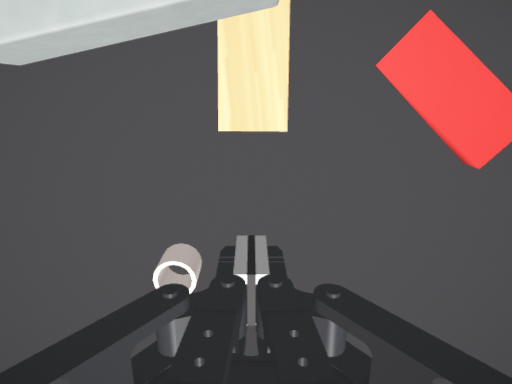

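Wrist view: the wedge's back edge is at (253,131) and its front runs under the cabinet corner at (280,3). The top view was occluded by the arm, so I'll use the side-view shift for the press spot, about (544,128).

```bash
python3 - <<'E'
from h import *
w=np.load('w4.npz');L=ray(218.5,131.5,w['K'],w['E'],24)[:2];R=ray(288,131.5,w['K'],w['E'],24)[:2];x=R-L;th=np.arctan2(x[1],x[0])+np.pi/2;d=np.array([np.cos(th),np.sin(th)])
c=(L+R)/2+65*d;r=np.array([544.4,127.4])-c;print('back',(L+R)/2,np.linalg.norm(x),np.degrees(th),'foot in wedge',r@d,d[0]*r[1]-d[1]*r[0])
E
python3 -m jog '[[[0.5,0.01,0,0,0,0,0],[0.5,0.01,0,0,0,0,0],[0.5,0.01,0,0,0,0,0],[0.5,0.01,0,0,0,0,0],[0.5,0.01,0,0,0,0,0],[0.48,0,0,0,0,0,0],[0,0,0.4,0,0,0,0],[0,0,0.4,0,0,0,0],[0,0,0.4,0,0,0,0],[0,0,0,0,0,0,0],[0,0,0,0,0,0,0]]]'
python3 tip.py | head -3; python3 - <<'E'
from h import *
p,d,K,E=grab('side');cv2.imwrite('pics/s3.png',cv2.resize(p[170:360,200:400,::-1],(800,600)))
E
```

```text
back [501.17808275  25.95352319] 60.51309486495623 68.47180108848781 foot in wedge 45.22994988811764 -2.9799221016937736
time: 15.58
tool_pos: [544.4, 127.2, 76.1]
tcp_rot: [180.0, -0.0, 68.4]
ft_force: [0.7, 0.5, 0.6]
finger_gap: 0.1
gap 0.08103880523353992 tcp [544.39834537 127.24812486  76.11346723] F [0.65608182 0.47220979 0.56959147]
208 u [185 284] z-tcp 14.9 18.0 X 15.1 Y -34.4 17.2
212 u [165 285] z-tcp 15.8 21.5 X 14.2 Y -44.6 17.8
```

View pics/s3.png

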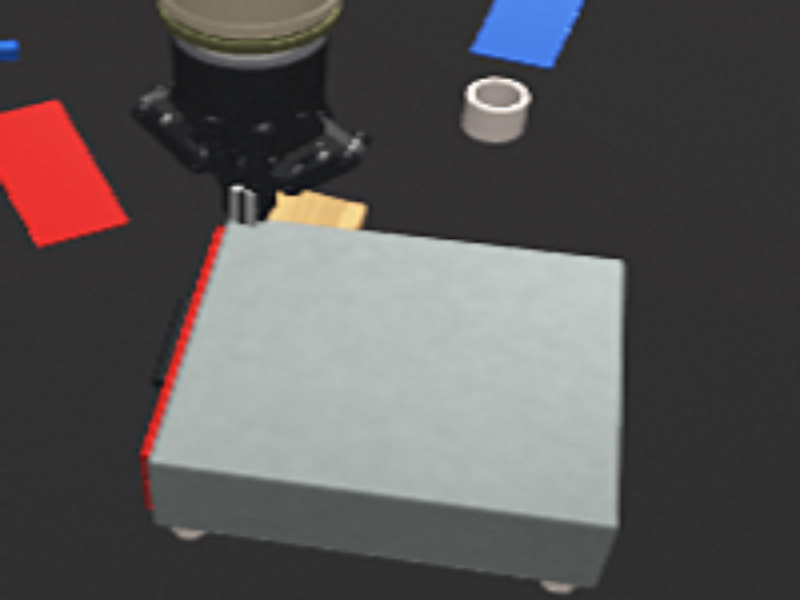

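The wedge frame puts the foot at (45, -3) mm, as wanted. The fingertips at (243,215) in the crop hover over the short-foot corner. I'll press gently.

```bash
python3 -m jog '[[[0,0,0.1,0,0,0,0],[0,0,0.1,0,0,0,0],[0,0,0.06,0,0,0,0],[0,0,0,0,0,0,0],[0,0,0,0,0,0,0]]]'
python3 -m jog '[[[0,0,0.04,0,0,0,0],[0,0,0,0,0,0,0]]]'
python3 -m jog '[[[0,0,0.03,0,0,0,0],[0,0,0,0,0,0,0]]]'
python3 -m jog '[[[0,0,0.03,0,0,0,0],[0,0,0,0,0,0,0]]]'
python3 -m jog '[[[0,0,0.03,0,0,0,0],[0,0,0,0,0,0,0]]]'
```

```text
time: 16.3
tool_pos: [544.3, 127.6, 62.9]
tcp_rot: [180.0, -0.0, 68.5]
ft_force: [0.8, -0.8, -0.6]
finger_gap: -0.0
time: 16.55
tool_pos: [544.2, 127.6, 60.8]
tcp_rot: [-180.0, 0.0, 68.4]
ft_force: [-0.8, 0.2, -0.6]
finger_gap: 0.3
time: 16.8
tool_pos: [544.5, 127.6, 59.7]
tcp_rot: [180.0, -0.0, 68.4]
ft_force: [-0.4, -0.1, 3.1]
finger_gap: -0.1
time: 17.05
tool_pos: [544.6, 127.5, 59.5]
tcp_rot: [180.0, -0.0, 68.5]
ft_force: [-7.3, -1.3, 14.4]
finger_gap: -0.1
time: 17.3
tool_pos: [544.9, 127.4, 59.3]
tcp_rot: [179.9, -0.0, 68.4]
ft_force: [-10.6, -2.7, 22.9]
finger_gap: 0.3
```

It is stiff: about 0.4 mm for 20 N, arm flex included. I'll ease to a moderate press, then check level and stillness.

```bash
python3 -m jog '[[[0,0,-0.02,0,0,0,0],[0,0,0,0,0,0,0],[0,0,0,0,0,0,0],[0,0,0,0,0,0,0]]]'; python3 cab.py
python3 -m jog '[[[0,0,0,0,0,0,0],[0,0,0,0,0,0,0],[0,0,0,0,0,0,0],[0,0,0,0,0,0,0]]]'; python3 - <<'E'
from h import *
p,d,K,E=grab('wrist','w5.png');np.savez('w5.npz',p=p,d=d,K=K,E=E)
E
python3 cab.py
```

```text
time: 17.8
tool_pos: [544.8, 127.6, 59.4]
tcp_rot: [179.9, -0.0, 68.5]
ft_force: [-7.6, -2.2, 16.8]
finger_gap: -0.1
top plane: grad mrad [-1.1   0.44] z0 97.51 n 7320 rect [464.2 229. ] [189.6 208.6] 79.55
tcp [544.8 127.6  59.4] F [-7.59 -2.19 16.8 ] foot x in wedge if touching -82.1
time: 18.35
tool_pos: [544.8, 127.6, 59.4]
tcp_rot: [179.9, -0.0, 68.5]
ft_force: [-6.8, -1.0, 15.7]
finger_gap: -0.0
top plane: grad mrad [-1.07  0.13] z0 97.53 n 7338 rect [464.7 228.3] [189.4 208.6] 80.02
tcp [544.8 127.6  59.4] F [-7.75 -1.91 16.5 ] foot x in wedge if touching -82.1
```

Steady at about 16 N, with the cabinet level within about 2 mrad and not moving. I'll hand it in.

```bash
python3 -c "
from bench import job;print(job.hand_in())"
```

```text
the job is handed in; nothing more can be done
None
```

I slid the pine wedge thin end first under the short foot until it was snug. The job was handed in at about 18 s with the shut fingers pressing on the cabinet's top above that foot. No verdict came back.

**Last checks**
- **Press:** it held steady at about 16 N. From 3 N to 23 N the top gave about 0.4 mm, arm flex included.
- **Level:** the cabinet's tilt changed by less than about 2 mrad from before the wedge touched the foot; the limit is 12.
- **Wedge position:** after the push the foot sat about 45 mm ahead of the wedge's middle and 3 mm off its centre line. I did not measure the wedge again after pressing.

**What disagreed or went wrong**
- **Fingertips:** they sit about 40 mm short of the reported TCP, so the first push passed over the wedge without touching it. I lowered the fingers by that amount and pushed again.
- **Cabinet shift:** the last push at about 7 N slid the cabinet about 3–4 mm and turned it about 1°; the limit is 30 mm.
- **Top camera:** the arm blocked the late top-camera measurement of the cabinet, so I used the side view instead.
- **Sideways force:** about 7 N of steady sideways force remained during the final press.
- **Bystanders:** I did not re-measure the other objects, and saw no sign that the arm touched them.

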